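# Nest the mixing cups in the gated cup rack

## Task

Put the clean mixing cups away in the cup rack: turn the gate knob anticlockwise to its open stop, tip the upside-down cup off the landing into the channel, and push the cups along the channel until all three are nested fully home in one another against the end plate. Then turn the knob back to its shut stop so that the bar closes behind the stack, and leave the other things on the bench where they are.

Things in the scene. Friction and masses are not known exactly. Their poses are not given: they have to be found in the camera images.
- chute: fixed aluminium cup rack, 570 mm long. Its y runs along the rack towards its end plate (downstream), x away from the robot, z up; origin on the bench under the centre line. From y = -180 to 270 mm: a level, smooth V channel (120 degrees wide, bottom line z = 25, sides up to z = 48, x = +-40 mm). Cups lie in it mouth towards -y, mouth centre z = 72, bottom centre z = 56, dipping 10 degrees
- lip (a point): middle of the top of the landing's lip at its downstream face (rack x = 0, y = -180, z = 38 mm); axes as the rack's. Upstream of it is the flat landing, y = -300 to -180 mm, 130 mm wide, top at z = 33 mm. The lip, 5 mm high and 4 mm thick, runs across its downstream edge and stops a sliding cup: pushed near its top, downstream and up, a cup tips over it into the V
- end_seat (a point): point on the end plate where the bottom centre of the last cup comes to rest (rack x = 0, y = 270, z = 56 mm). The plate is 110 mm wide, its top at z = 105 mm, leaning back 10 degrees so as to be square to a lying cup
- gate (a joint): turn of the gate knob, rad, growing anticlockwise seen from above: 0 = shut stop (its steel bar, 80 mm from axis to end, 10 mm thick, lies square across the channel 62 mm above the bench and blocks the cups), 1.4 = open stop (bar along the rack, pointing upstream, clear of the cups). Light friction, stays where left. Cups cannot push it downstream past the shut stop
- gate_grip (a point): middle of the knob's black grip, on its upright axis (rack x = 95, y = 92 mm), 95 mm above the bench: a bar 56 mm long, 14 mm thick, 34 mm high (z = 73 to 107 mm), in line with the steel bar. The point turns with the knob: its x lies along the grip, the steel bar points to its -x; with the gate shut its axes are the rack's
- cup_a: white tapered plastic cup, 82 mm across the mouth, 60 mm across 20 mm above the closed bottom, rounded off to 36 mm at the bottom, 90 mm long, wall 3 mm, about 80 g; inside floor 30 mm above the outside bottom, so cups nested fully home stand 30 mm apart along their axis. Origin: centre of the mouth; z runs along the cup from mouth to bottom. Cup A lies 3 to 28 mm short of the end plate
- cup_a_bottom (a point): centre of the outside of the closed bottom of cup A
- cup_b: cup B, the same as cup A, origin and axes alike; a few newtons nest one into the next. It lies in the channel on the upstream side of the gate
- cup_b_bottom (a point): centre of the outside of the closed bottom of cup B
- cup_c: cup C, the same as cup A, origin and axes alike. It stands upside down, mouth on the landing, bottom up, within 20 mm of the lip; it falls by itself once it leans over the lip by about 35 degrees
- cup_c_bottom (a point): centre of the outside of the closed bottom of cup C
- spray_can: bystander: grey spray can, 66 mm across, 180 mm tall; origin at the centre of its underside
- jar: bystander: amber glass jar with a steel cap, 70 mm across, 85 mm tall; origin at the centre of its underside
- tape_roll: bystander: roll of paper masking tape lying flat, 90 mm across, 25 mm high; origin at the centre of its underside
- screwdriver: bystander: screwdriver lying on the bench; origin on the bench under its middle
- wrench: bystander: steel wrench lying on the bench; origin on the bench under its middle
- tin: bystander: open steel tin, 90 mm across, 60 mm high; origin at the centre of its underside
- sanding_block: bystander: cork sanding block, 120 x 65 x 35 mm; origin at the centre of its underside
Mind the look-alikes: they are no part of the job. Leave any red or turquoise look-alike of the cup_a alone.

How it is judged:
By the outcome, as a careful person would: the job done as asked, in the order asked, and still so for the second after the job is handed in, with the robot touching nothing.
It also fails if it takes over 72 s, if anything falls off the work surface, if the arm or the gripper's body presses on something with over 40 N, if the wrist force passes 120 N, or if a joint passes its speed limit or range.

## Robot

A 7-joint arm with a two-finger parallel gripper is mounted at the origin on the work surface. World frame = base frame: x ahead of the robot, y to its left, z up, the work surface at z = 0. Lengths are in m, angles in rad, forces in N, time in s.
With the tool pointing down it reaches from about 0.4 to 0.875 m from the base axis. Payload 19.3 kg.
Tool frame: the origin (TCP) lies at the very end of the fingers, on their centre line; the grasp point (between the pads) lies 19 mm behind it; z points along the fingers, y is the direction in which the jaws open and shut (so a half turn about z gives the same grasp; the last joint's range is limited). The gripper opens to 85 mm and grips with 20 to 120 N. Pads are 22 mm wide; open, the fingers measure 114 mm over their backs; the gripper's body (76 mm by 85 mm) begins 54 mm behind the grasp point. The pads swing forward as they close: fully open they stand 13 mm farther back than shut.
Start: joints at [1.071, 0.521, -0.036, 1.599, 0.021, 1.021, -0.113], TCP at [0.26, -0.568, 0.231] pointing down, gripper open.
Joint ranges: [-2.91, 2.91], [-0.3, 2.13], [-1.5, 1.42], [0.17, 2.43], [-1.26, 4.41], [0.16, 1.93], [-2.52, 2.52]. Speed limits (rad/s): [1.89, 1.89, 2.39, 2.39, 3.01, 3.01, 3.01].

## Interface

Orientations are given as [roll, pitch, yaw] about the fixed x, y, z axes, in that order (R = Rz(yaw) Ry(pitch) Rx(roll)).
In Python, from workcell import bot, vision, job_done gives the robot as it stands.
- The arm moves only by the tool arm_command, never from a script. Its arguments are lists of equal length, an entry for each row: "gripper": the finger opening in cm, from 0 to 8.54; "slide": the shift along the tool's x, y, z in cm, a list of three; "turn": the turn, a rotation vector about the tool's x, y, z in degrees, a list of three. A call has 1 to 5 rows; each row is the pose to reach, as a shift and turn from the pose commanded when the call began, along the tool's axes at that moment; what a row does not reach only later rows make up. A row lasts 1/8 s, in which the tool goes at most 62.5 mm and 10.7 degrees, less where a joint would pass 70% of its speed; a pose out of reach is approached as far as the arm can. A call with a gripper value outside its range is refused whole. The fingers move at their own pace and stop on an object; "force" is the grip in N (left out, the last holds). Time passes only in rows, so rows that repeat a pose let the fingers close. It gives the time, the measured TCP pose, the force and the opening at its end, in the units of the state.
- bot.observe(): the state, without advancing time (a new reading comes with each control period).
- vision.grab_frame(name): name is "scene" or "side" or "wrist"; returns the picture (420x560x3 uint8, blue, green, red); there is no depth.
- vision.camera_model(name): a dict with "mtx" (3x3 intrinsics, pixels), "T" (4x4, takes a point from camera to world coordinates). Camera axes: x right, y down, z forward; pixel columns grow to the right and rows downward; lengths in m; the calibration is good to about 2 mm. A picture is of the moment at which its call begins: read the wrist's pose just before it. camera_model takes no time and is no camera call; for the wrist camera it gives the pose at the moment of the call.
- job_done(): hands the job in, once; it reports no verdict.
The state is a dict: "clock": time; "qpos": joint angles; "qd": joint speeds; "joint_efforts": joint torques, N m; "position": TCP position; "tool_rot": TCP orientation; "force": force on the tool from outside, world axes, zero at the start; "moment": the same for the moment, N m; "grip_width": finger opening in m.
Only numpy, scipy, OpenCV 4.12 (cv2) and the standard library are available. Lean on these libraries where they do the work, as an engineer would, in place of code of your own. Each camera call takes 0.05 s, during which the arm holds its last target. There are 200 camera calls.

## Working session

There is one attempt and no reset: what is moved stays moved. The work goes in short steps, Python scripts to look and compute and a tool call to move; the robot and the scene stay as the last step left them, time stands still between calls to the robot, and variables do not carry over. Pictures are saved under pics/ and viewed, about 8 in all and at most 12, crops included, and the job is handed in when it is done.

Besides the shell and the picture viewer there is one more tool, called after "Call:" as name(argument=value, ...) on one line, values as JSON. arm_command: Moves the arm, as the interface text tells. Its arguments: {"type":"object","properties":{"gripper":{"type":"array","items":{"type":"number"}},"slide":{"type":"array","items":{"type":"array","items":{"type":"number"}}},"turn":{"type":"array","items":{"type":"array","items":{"type":"number"}}},"force":{"type":"number"}},"required":["gripper","slide","turn"]}

```bash
ls; mkdir -p pics; python3 - <<'E'
from workcell import bot, vision
import cv2,numpy as np
s=bot.observe();print(s)
a=vision.grab_frame("scene");b=vision.grab_frame("side")
cv2.imwrite("pics/scene0.png",a);cv2.imwrite("pics/side0.png",b)
for n in("scene","side","wrist"):
  m=vision.camera_model(n);print(n,np.round(m["mtx"],1).tolist(),np.round(m["T"],4).tolist())
E
```

```text
pics
{'clock': 0.0, 'qpos': array([ 1.07082197,  0.52203664, -0.03629629,  1.59999362,  0.02116029,
        1.02112939, -0.11278553]), 'qd': array([ 0.00094507,  0.00016112, -0.00016784, -0.00105968,  0.00112339,
       -0.00135445,  0.00087766]), 'joint_efforts': array([-1.81615378e-03, -9.27106762e+01,  1.97872102e+00, -3.69939387e+01,
        1.77961669e-02,  8.08605255e-03,  4.48377889e-06]), 'position': array([ 0.26023131, -0.56786741,  0.23071714]), 'tool_rot': array([-3.14041105e+00,  6.72807183e-05,  4.29730882e-01]), 'force': array([-0.21589001,  0.19555282, -0.16449981]), 'moment': array([ 0.04367424,  0.00597845, -0.04862331]), 'grip_width': 0.08537358140420279}
scene [[478.3, 0.0, 276.3], [0.0, 478.3, 207.6], [0.0, 0.0, 1.0]] [[-0.6435, 0.6276, -0.4383, 1.0504], [0.7655, 0.5298, -0.3652, 0.4479], [0.003, -0.5705, -0.8213, 1.064], [0.0, 0.0, 0.0, 1.0]]
side [[383.3, 0.0, 281.2], [0.0, 383.3, 211.4], [0.0, 0.0, 1.0]] [[0.7542, -0.4464, 0.4815, 0.136], [-0.6565, -0.502, 0.563, -0.4048], [-0.0096, -0.7408, -0.6717, 0.6322], [0.0, 0.0, 0.0, 1.0]]
wrist [[295.5, 0.0, 278.0], [0.0, 295.5, 206.1], [0.0, 0.0, 1.0]] [[0.416, -0.8761, -0.2435, 0.3224], [-0.9094, -0.4008, -0.1115, -0.5392], [0.0001, 0.2678, -0.9635, 0.3725], [0.0, 0.0, 0.0, 1.0]]
```

View pics/scene0.png

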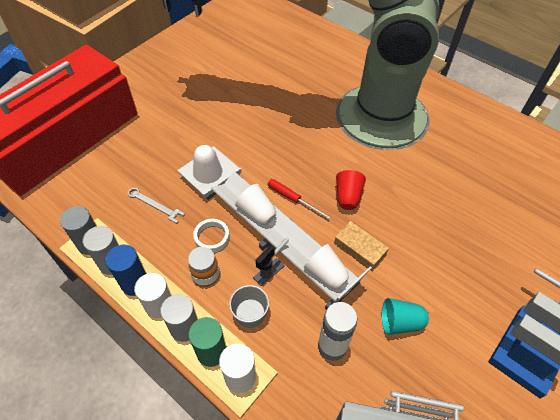

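View pics/side0.png

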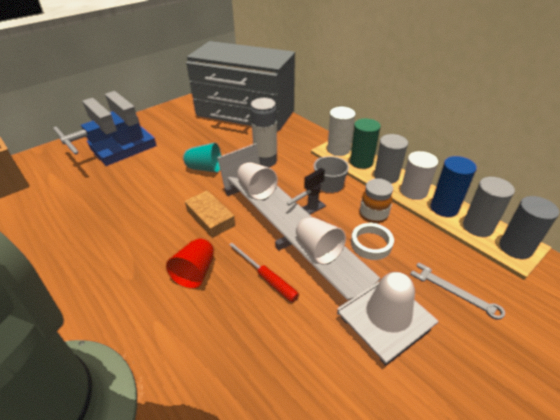

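Scene picture: landing at about (210,172), cup C's bottom at (205,152), cup B at (257,205), the knob at (266,255), cup A at (327,268), and the end plate near (345,285). Side picture: the landing is at (388,320) and the end plate at (240,160). Next I'll enlarge the rack.

```bash
python3 - <<'E'
import cv2
a=cv2.imread("pics/scene0.png")[138:308,170:382];cv2.imwrite("pics/sc1.png",cv2.resize(a,None,fx=3.5,fy=3.5,interpolation=cv2.INTER_CUBIC))
b=cv2.imread("pics/side0.png")[135:365,205:445];cv2.imwrite("pics/sd1.png",cv2.resize(b,None,fx=2.5,fy=2.5,interpolation=cv2.INTER_CUBIC))
E
```

```text
(no output)
```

View pics/sc1.png

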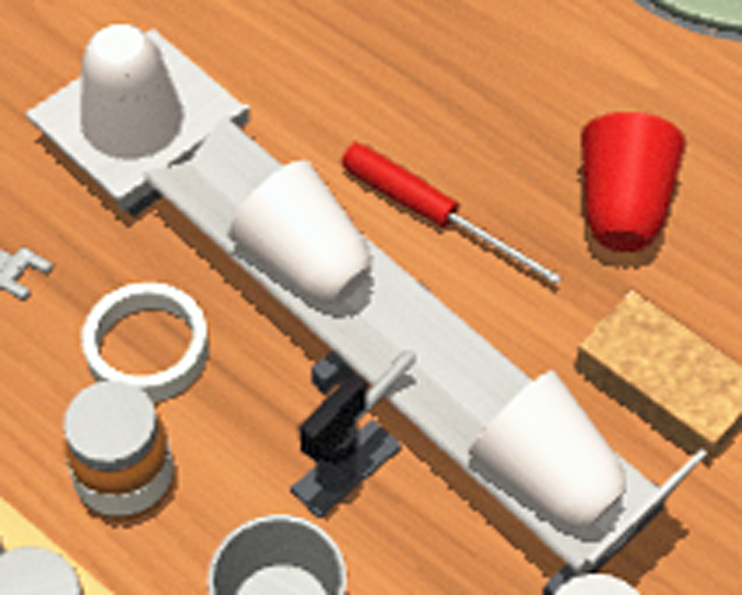

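View pics/sd1.png

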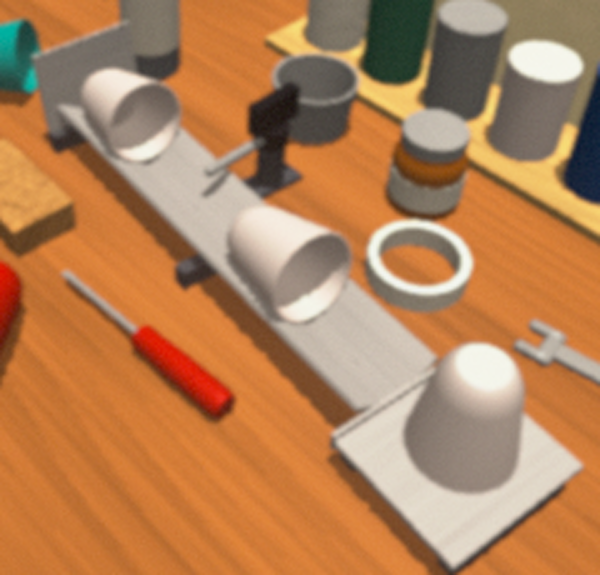

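```bash
cat > h.py <<'E'
import numpy as np,cv2
from scipy.optimize import least_squares
from workcell import bot, vision
CM={n:vision.camera_model(n) for n in("scene","side")}
def proj(n,P,m=None):
    m=m or CM[n];T=np.linalg.inv(m["T"]);c=np.atleast_2d(P)@T[:3,:3].T+T[:3,3];u=c@m["mtx"].T;return u[:,:2]/u[:,2:]
def ray(n,uv,z,m=None):
    m=m or CM[n];d=m["T"][:3,:3]@np.linalg.solve(m["mtx"],[*uv,1]);o=m["T"][:3,3];return o+d*(z-o[2])/d[2]
def r2w(p,P):
    c,s=np.cos(p[2]),np.sin(p[2]);P=np.atleast_2d(P)/1000.;return np.c_[p[0]+c*P[:,0]-s*P[:,1],p[1]+s*P[:,0]+c*P[:,1],P[:,2]]
def w2r(p,W):
    c,s=np.cos(p[2]),np.sin(p[2]);d=np.atleast_2d(W)-[p[0],p[1],0];return 1000*np.c_[c*d[:,0]+s*d[:,1],-s*d[:,0]+c*d[:,1],d[:,2]]
def sc(u,v):return [170+(u+.5)/3.5-.5,138+(v+.5)/3.5-.5]
def sd(u,v):return [205+(u+.5)/2.5-.5,135+(v+.5)/2.5-.5]
E
python3 - <<'E'
from h import *
O=[("scene",(65,-300,33),sc(28,115)),("scene",(-65,-300,33),sc(152,33)),("scene",(65,-180,38),sc(122,190)),("scene",(-65,-180,38),sc(248,106)),
("scene",(-55,278.6,105),sc(704,455)),("scene",(15,92,62),sc(412,360)),
("side",(65,-300,33),sd(582,465)),("side",(-65,-300,33),sd(452,568)),("side",(-65,-180,38),sd(333,438)),("side",(-55,278.6,105),sd(37,58)),("side",(55,278.6,105),sd(128,22)),("side",(15,92,62),sd(207,168))]
f=lambda p:np.concatenate([(proj(n,r2w(p,P))[0]-uv) for n,P,uv in O])
r=least_squares(f,[.6,0,0.0],loss="soft_l1");p=r.x;print("rack",p,np.degrees(p[2]));print(np.round(f(p).reshape(-1,2),1).tolist())
for n,uv in(("scene",sc(118,42)),("side",sd(483,367))):print("cupC",n,w2r(p,ray(n,uv,.123)))
W=r2w(p,[[0,-180,38],[95,92,95],[0,270,56]]);print(W)
# overlay: candidate mouth rings & knob
t=np.linspace(0,6.28,40);d=np.radians(10)
def cup(y): # mouth centre y
    ring=lambda R,l:np.c_[R*np.cos(t), y+l*np.cos(d)+R*np.sin(t)*np.sin(d)*1, 72-l*np.sin(d)+R*np.sin(t)*np.cos(d)]
    return [ring(41,0),ring(30,70),ring(18,90)]
for n,f0,(x0,y0,w,h) in(("scene",3.5,(170,138,212,170)),("side",2.5,(205,135,240,230))):
    im=cv2.resize(cv2.imread(f"pics/{n}0.png")[y0:y0+h,x0:x0+w],None,fx=f0,fy=f0,interpolation=cv2.INTER_CUBIC)
    for k,y in enumerate((-100,-60,150,170)):
        for q in cup(y)[:1] if 0 else cup(y):
            uv=((proj(n,r2w(p,q))-[x0,y0]+.5)*f0-.5).astype(int);cv2.polylines(im,[uv],True,[(0,0,255),(255,0,0)][k%2],1)
    g=[[68,85,107],[122,85,107],[122,99,107],[68,99,107]];uv=((proj(n,r2w(p,g))-[x0,y0]+.5)*f0-.5).astype(int);cv2.polylines(im,[uv],True,(0,255,0),1)
    cv2.imwrite(f"pics/ov_{n}.png",im)
E
python3 -c "
import cv2,numpy as np
a=cv2.imread('pics/ov_scene.png');b=cv2.imread('pics/ov_side.png')
b=b[:380];a=cv2.resize(a[100:],None,fx=.8,fy=.8,interpolation=cv2.INTER_AREA)
cv2.imwrite('pics/ov.png',np.hstack([a,cv2.resize(b[:,40:400],(360*a.shape[0]//380,a.shape[0]))])[:, :1000]);print(cv2.imread('pics/ov.png').shape)"
```

```text
rack [ 0.55077395  0.00197543 -0.11169603] -6.399711339015869
[[-1.2, -0.3], [-0.2, -1.0], [-1.2, 2.5], [-0.3, 0.5], [-1.6, -1.2], [1.1, 2.2], [0.3, 1.0], [-0.2, 0.5], [-1.1, -1.4], [-1.2, -0.1], [0.8, 0.1], [-1.4, -0.6]]
cupC scene [[   5.6165747  -237.80124978  123.        ]]
cupC side [[   7.55496203 -236.86746775  123.        ]]
[[ 0.53071044 -0.1769029   0.038     ]
 [ 0.65543663  0.08281306  0.095     ]
 [ 0.58086921  0.27029292  0.056     ]]
(396, 969, 3)
```

View pics/ov_side.png

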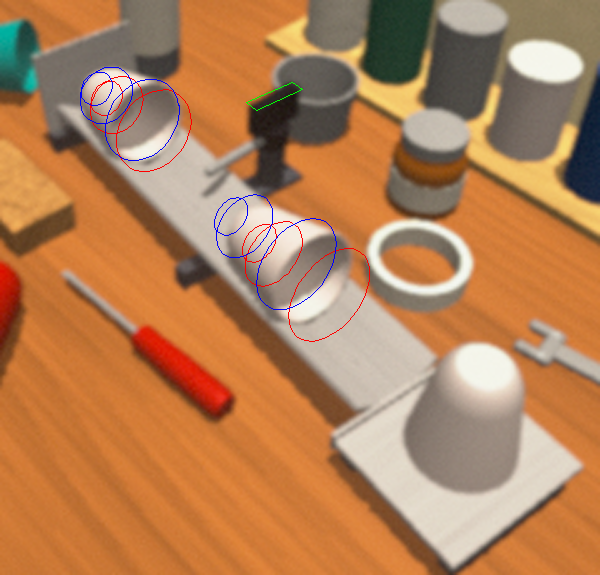

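View pics/ov_scene.png

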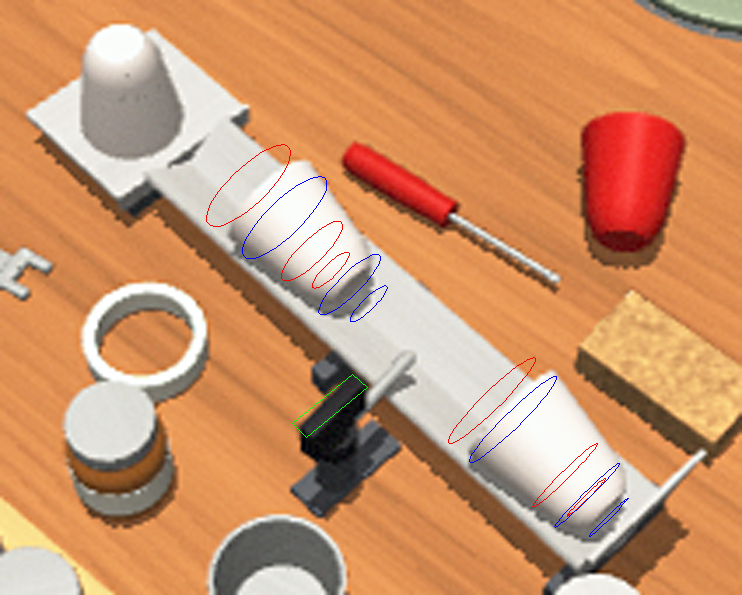

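Side overlay: the knob grip outline fits at (275,95). B's mouth lies between the trial rings, at y ≈ -73, and A's at y ≈ 165. Scene overlay agrees. Now bystander positions and the first approach.

```bash
cat >> h.py <<'E'
RP=np.array([0.55077395,0.00197543,-0.11169603])
from scipy.spatial.transform import Rotation as R
def togo(xr,yr,zr,yawrel):
    """slide cm, turn deg to go to rack point (mm) tool down, yaw rel. rack (deg)"""
    s=bot.observe();Rc=R.from_euler("xyz",s["tool_rot"]);t=r2w(RP,[xr,yr,zr])[0]
    Rt=R.from_euler("xyz",[np.pi,0,RP[2]+np.radians(yawrel)])
    print("t",round(s["clock"],2),"slide",np.round(Rc.inv().apply(t-s["position"])*100,2),"turn",np.round((Rc.inv()*Rt).as_rotvec(degrees=True),1),"rackpos",w2r(RP,s["position"]).round(1),"q",s["qpos"].round(2),"F",s["force"].round(1))
E
python3 - <<'E'
from h import *
for nm,uv,z in(("jar",sc(110,425-20),.085),("tin",sc(280,555),.06),("can",(341,313),.18)):print(nm,w2r(RP,ray("scene",uv,z)).round())
togo(95,92,230,0)
E
```

```text
jar [[193. -19.  85.]]
tin [[176. 131.  60.]]
can [[103. 324. 180.]]
t 0.1 slide [ 63.04 -42.69   0.12] turn [-0.1  0.  31. ] rackpos [[-225.2 -598.7  230.8]] q [ 1.07  0.52 -0.04  1.6   0.02  1.02 -0.11] F [ 0.5 -0.2  0.6]
```

Call:
arm_command(gripper=[5,5,5,5,5], slide=[[5,-3.4,0],[10,-6.8,0],[15,-10.2,0],[20,-13.6,0],[25,-17,0]], turn=[[0,0,6],[0,0,12],[0,0,18],[0,0,24],[0,0,31]])

```text
clock: 0.72
position: [0.4175, -0.3077, 0.2312]
tool_rot: [-3.142, 0.0, -0.115]
force: [1.0, -0.7, 0.5]
grip_width: 0.0504
```

```bash
python3 -c "
from h import *
togo(95,92,230,0)"
```

```text
t 0.72 slide [ 19.15 -41.52   0.12] turn [-0.   0.  -0.2] rackpos [[ -97.9 -322.6  231.2]] q [ 0.51  0.35  0.01  1.88 -0.01  0.91 -1.16] F [ 1.  -0.7  0.5]
```

Call:
arm_command(gripper=[5,5,5,5,5], slide=[[2.5,-5.5,0],[5,-11,0],[7.5,-16.5,0],[10,-22,0],[12.5,-27.5,0]], turn=[[0,0,0],[0,0,0],[0,0,0],[0,0,0],[0,0,0]])

```text
clock: 1.35
position: [0.5723, -0.0482, 0.2312]
tool_rot: [3.142, 0.0, -0.111]
force: [0.4, -0.6, 0.7]
grip_width: 0.0503
```

Call:
arm_command(gripper=[5,5,5,5], slide=[[2.5,-5,0],[5,-10,0],[6.6,-14,2],[6.6,-14,2]], turn=[[0,0,0],[0,0,0],[0,0,0],[0,0,0]])

```text
clock: 1.85
position: [0.6523, 0.0856, 0.2089]
tool_rot: [-3.141, 0.003, -0.107]
force: [-0.2, -0.5, -0.9]
grip_width: 0.0501
```

```bash
python3 - <<'E'
from h import *
togo(95,92,80,0)
m=vision.camera_model("wrist");im=vision.grab_frame("wrist")
g=[[67,85,107],[123,85,107],[123,99,107],[67,99,107]]
for q in(g,[[15,92,67],[60,92,67]]):cv2.polylines(im,[proj("",r2w(RP,q),m).round().astype(int)],True,(0,255,0),1)
cv2.imwrite("pics/w1.png",im);np.save("m1.npy",m,allow_pickle=True)
E
```

```text
t 1.85 slide [ 0.38  0.25 12.89] turn [-0.   0.2  0.3] rackpos [[ 91.6  94.4 208.9]] q [-0.16  0.6  -0.09  1.52  0.06  1.03 -1.94] F [-0.2 -0.5 -0.9]
```

View pics/w1.png

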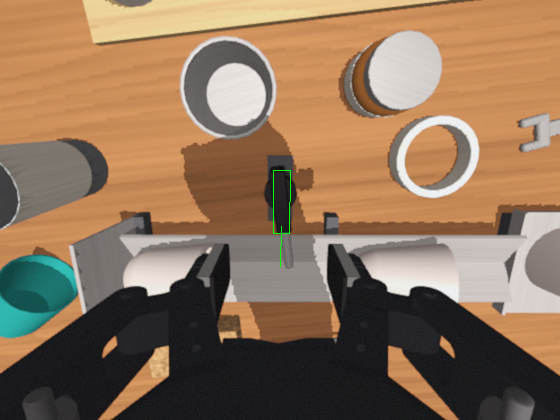

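The wrist picture shows the grip at about (281,202), matching the outline. The steel bar's tip is at (290,267), not on the green line, so the gate may stand slightly ajar. I'll zoom in there.

```bash
python3 - <<'E'
from h import *
m=vision.camera_model("wrist");im=vision.grab_frame("wrist")[150:285,225:345]
cv2.imwrite("pics/w2.png",cv2.resize(im,None,fx=4.4,fy=4.4,interpolation=cv2.INTER_CUBIC))
E
```

```text
(no output)
```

View pics/w2.png

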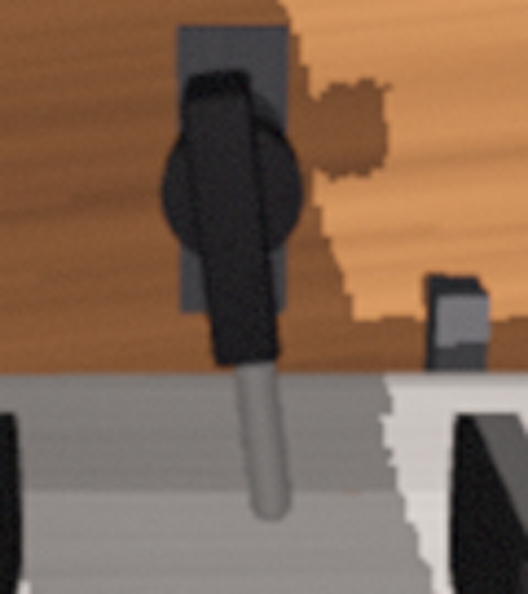

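The grip stands about 7° off square: its top face corners are at (187,103), (248,100), (277,355) and (216,362) in the crop.

```bash
python3 - <<'E'
from h import *
m=vision.camera_model("wrist")
P=np.array([w2r(RP,ray("",[225+(u+.5)/4.4-.5,150+(v+.5)/4.4-.5],.107,m))[0] for u,v in((187,103),(248,100),(277,355),(216,362))])
print(P.round(1),P.mean(0));d=(P[0]+P[1]-P[2]-P[3])[:2];print(np.degrees(np.arctan2(d[1],d[0])),np.hypot(*d)/2)
c=P.mean(0);togo(c[0],c[1],80,np.degrees(np.arctan2(d[1],d[0])))
E
```

```text
[[120.8  99.9 107. ]
 [121.4  88.3 107. ]
 [ 69.9  82.4 107. ]
 [ 68.5  94.6 107. ]] [ 95.13560452  91.28455564 107.        ]
6.19371918118658 52.17800563594517
t 1.95 slide [ 0.31 -0.09 13.07] turn [ 0.   0.1 -6.2] rackpos [[ 92.1  90.4 210.7]] q [-0.16  0.6  -0.09  1.52  0.06  1.03 -1.94] F [ 0.2 -1.3  0.3]
```

Call:
arm_command(gripper=[5,5,5,5,5], slide=[[0.3,-0.1,4],[0.3,-0.1,8],[0.3,-0.1,11],[0.3,-0.1,13],[0.3,-0.1,13]], turn=[[0,0,-6.2],[0,0,-6.2],[0,0,-6.2],[0,0,-6.2],[0,0,-6.2]])

```text
clock: 2.58
position: [0.6554, 0.0816, 0.0807]
tool_rot: [3.141, 0.001, -0.004]
force: [0.2, 0.5, -0.4]
grip_width: 0.0501
```

Call:
arm_command(gripper=[1,1,1,1,1], slide=[[0,0,0],[0,0,0],[0,0,0],[0,0,0],[0,0,0]], turn=[[0,0,0],[0,0,0],[0,0,0],[0,0,0],[0,0,0]], force=30)

```text
clock: 3.2
position: [0.6567, 0.0834, 0.0828]
tool_rot: [-3.14, -0.002, -0.003]
force: [-0.8, 3.9, 6.8]
grip_width: 0.0137
```

```bash
python3 -c "
from h import *
togo(95,92,80,80.2);print(bot.observe())"
```

```text
t 3.2 slide [-0.12  0.06  0.28] turn [  0.   -0.2 -73.9] rackpos [[96.1 92.8 82.8]] q [-0.15  0.75 -0.11  1.6   0.1   0.79 -1.87] F [-0.8  3.9  6.8]
{'clock': 3.2, 'qpos': array([-0.14765593,  0.74970148, -0.10614666,  1.60220182,  0.10052428,
        0.79247379, -1.86930123]), 'qd': array([ 7.72351328e-05,  1.53574852e-03, -8.63346843e-04, -7.12958545e-04,
        2.30715434e-04, -1.77569489e-04,  8.29300884e-04]), 'joint_efforts': array([ 2.44729690e+00, -1.03009214e+02,  2.87584662e+00, -2.89924747e+01,
        7.44791050e-01,  8.08556378e-02,  5.65712492e-02]), 'position': array([0.65665187, 0.08343516, 0.08282926]), 'tool_rot': array([-3.14030013e+00, -2.32164834e-03, -2.51350149e-03]), 'force': array([-0.75479362,  3.92215772,  6.83976141]), 'moment': array([ 0.58581742,  0.12535871, -0.04481656]), 'grip_width': 0.013723891414031028}
```

Call:
arm_command(gripper=[1,1,1,1,1], slide=[[0,0,0],[0,0,0],[0,0,0],[0,0,0],[0,0,0]], turn=[[0,0,-8],[0,0,-16],[0,0,-24],[0,0,-32],[0,0,-40]])

```text
clock: 3.82
position: [0.6562, 0.0848, 0.0828]
tool_rot: [-3.141, -0.003, 0.701]
force: [-3.1, 9.7, 5.7]
grip_width: 0.0136
```

Call:
arm_command(gripper=[1,1,1,1,1], slide=[[0,0,0],[0,0,0],[0,0,0],[0,0,0],[0,0,0]], turn=[[0,0,-8],[0,0,-16],[0,0,-24],[0,0,-32],[0,0,-35]])

```text
clock: 4.45
position: [0.6552, 0.0855, 0.0828]
tool_rot: [-3.141, -0.003, 1.311]
force: [-11.3, 12.7, 11.3]
grip_width: 0.0133
```

```bash
python3 -c "
from h import *
togo(95,92,80,80.2);print(bot.observe()['moment'])"
```

```text
t 4.45 slide [-0.25  0.09  0.28] turn [-0.1 -0.2  1.3] rackpos [[94.5 94.6 82.8]] q [ 0.06  0.78 -0.44  1.59  0.41  0.86 -0.8 ] F [-11.3  12.7  11.3]
[ 2.60908716  2.16532039 -0.68152816]
```

Call:
arm_command(gripper=[4,4,4,4,4], slide=[[0,0,0],[0,0,0],[0,0,-2],[0,0,-7],[0,0,-11]], turn=[[0,0,0],[0,0,0],[0,0,0],[0,0,0],[0,0,0]])

```text
clock: 5.08
position: [0.6562, 0.0825, 0.1947]
tool_rot: [3.14, -0.001, 1.306]
force: [0.6, -0.7, -0.4]
grip_width: 0.0401
```

```bash
python3 - <<'E'
from h import *
togo(6.5,-300,180,90)
m=vision.camera_model("wrist");im=vision.grab_frame("wrist");cv2.imwrite("pics/w3.png",im)
E
```

```text
t 5.08 slide [-40.08  -2.84   1.43] turn [ 0.1 -0.  -8.8] rackpos [[ 95.8  91.8 194.7]] q [ 0.09  0.65 -0.49  1.52  0.33  1.05 -0.74] F [ 0.6 -0.7 -0.4]
```

Call:
arm_command(gripper=[3,3,3,3,3], slide=[[-6,-0.4,0],[-12,-0.8,0],[-18,-1.2,0],[-24,-1.6,0],[-30,-2.2,0]], turn=[[0,0,-2],[0,0,-4],[0,0,-6],[0,0,-8.8],[0,0,-8.8]])

```text
clock: 5.75
position: [0.5555, -0.2034, 0.1926]
tool_rot: [3.14, 0.001, 1.46]
force: [0.1, -1.1, -0.6]
grip_width: 0.03
```

Call:
arm_command(gripper=[3,3,3,3,3], slide=[[-5,0,0],[-10,0,0],[-10,0,0],[-10,0,0],[-10,0,0]], turn=[[0,0,0],[0,0,0],[0,0,0],[0,0,0],[0,0,0]])

```text
clock: 6.38
position: [0.5454, -0.2995, 0.1918]
tool_rot: [3.141, -0.0, 1.461]
force: [0.0, 0.0, -0.2]
grip_width: 0.0299
```

```bash
python3 - <<'E'
from h import *
togo(6.5,-300,100,90)
m=vision.camera_model("wrist");im=vision.grab_frame("wrist");cv2.imwrite("pics/w4.png",np.vstack([cv2.resize(cv2.imread("pics/w3.png")[150:],(400,193)),cv2.resize(im,(400,300))]))
E
```

```text
t 6.38 slide [ 0.02 -2.18  9.18] turn [ 0.  -0.   0.1] rackpos [[  28.3 -300.1  191.8]] q [ 0.74  0.6  -0.5   1.63  0.33  1.    0.02] F [ 0.   0.  -0.2]
```

View pics/w4.png

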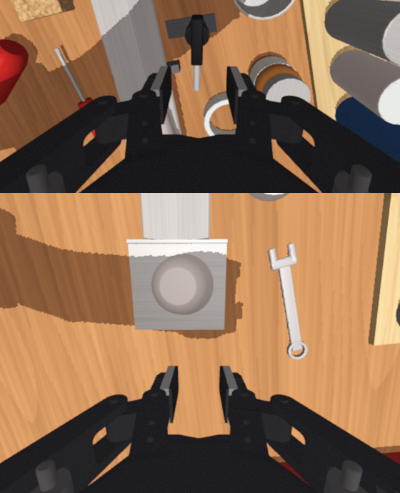

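Top: the bar now points upstream, along the rack. Bottom: cup C stands behind the lip, its bottom disc centred at about (180,287) in the composite.

```bash
python3 - <<'E'
from h import *
m=vision.camera_model("wrist")
print(w2r(RP,ray("",[180*1.4,(287-193)*1.4],.123,m)), w2r(RP,ray("",[127*1.4,(241-193)*1.4],.038,m)), w2r(RP,ray("",[228*1.4,(241-193)*1.4],.038,m)))
E
```

```text
[[  10.77281444 -237.21561003  123.        ]] [[ -63.28523294 -182.0844355    38.        ]] [[  66.48078617 -181.9068206    38.        ]]
```

Call:
arm_command(gripper=[3,3,3], slide=[[0,-2.1,3],[0,-2.1,6],[0,-2.1,9.2]], turn=[[0,0,0],[0,0,0],[0,0,0]])

```text
clock: 6.8
position: [0.5244, -0.2978, 0.0989]
tool_rot: [3.141, 0.0, 1.461]
force: [0.6, -0.4, -0.6]
grip_width: 0.0299
```

Call:
arm_command(gripper=[3,3,3,3,3], slide=[[1,0.1,0],[2,0.1,0],[2.6,0.1,0],[3.2,0.1,0],[3.6,0.1,0]], turn=[[0,0,0],[0,0,0],[0,0,0],[0,0,0],[0,0,0]])

```text
clock: 7.42
position: [0.5293, -0.2626, 0.0998]
tool_rot: [3.141, 0.0, 1.46]
force: [0.3, -0.6, 0.7]
grip_width: 0.0302
```

Call:
arm_command(gripper=[3,3,3,3,3], slide=[[0.5,0,-0.4],[1,0,-0.9],[1.5,0,-1.3],[2,0,-1.6],[2.5,0,-1.9]], turn=[[0,0,0],[0,0,0],[0,0,0],[0,0,0],[0,0,0]])

```text
clock: 8.05
position: [0.5319, -0.2377, 0.1186]
tool_rot: [3.141, 0.0, 1.459]
force: [-0.3, -1.3, 0.9]
grip_width: 0.0301
```

```bash
python3 - <<'E'
from h import *
togo(7,-215,130,90)
im=vision.grab_frame("scene")[110:330,150:400];b=vision.grab_frame("side")[180:400,250:500];cv2.imwrite("pics/t1.png",cv2.resize(np.hstack([im,b]),None,fx=1.6,fy=1.6))
E
```

```text
t 8.05 slide [ 2.52 -0.1  -1.15] turn [0. 0. 0.] rackpos [[   8.  -240.2  118.6]] q [ 0.65  0.63 -0.48  1.79  0.38  0.81 -0.13] F [-0.3 -1.3  0.9]
```

View pics/t1.png

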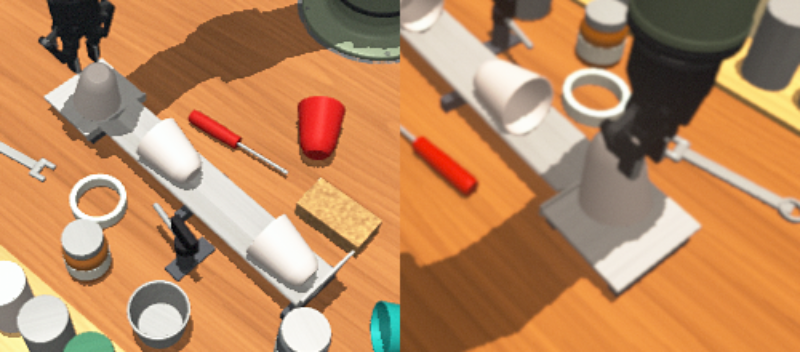

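Cup C is at the lip and leaning slightly (side view about (615,170)). I'll continue the arc.

Call:
arm_command(gripper=[3,3,3,3,3], slide=[[0.6,0,-0.2],[1.2,0,-0.4],[1.8,0,-0.6],[2.4,0,-0.8],[3,0,-0.9]], turn=[[0,0,0],[0,0,0],[0,0,0],[0,0,0],[0,0,0]])

```text
clock: 8.78
position: [0.5356, -0.2081, 0.128]
tool_rot: [3.141, 0.001, 1.459]
force: [-1.2, -1.7, 11.0]
grip_width: 0.0299
```

Call:
arm_command(gripper=[3,3,3,3,3], slide=[[0.6,0,0],[1.2,0,0],[1.2,0,0],[1.2,0,0],[1.2,0,0]], turn=[[0,0,0],[0,0,0],[0,0,0],[0,0,0],[0,0,0]])

```text
clock: 9.4
position: [0.5376, -0.1961, 0.1286]
tool_rot: [3.139, 0.001, 1.459]
force: [-0.7, -0.9, 20.8]
grip_width: 0.03
```

```bash
python3 - <<'E'
from h import *
togo(7,-215,130,90)
im=vision.grab_frame("scene")[110:330,150:400];b=vision.grab_frame("side")[180:400,250:500];cv2.imwrite("pics/t2.png",cv2.resize(np.hstack([im,b]),None,fx=1.6,fy=1.6))
E
```

```text
t 9.4 slide [-1.67 -0.19 -0.14] turn [0.1 0.  0. ] rackpos [[   8.9 -198.3  128.6]] q [ 0.59  0.61 -0.49  1.82  0.38  0.81 -0.2 ] F [-0.7 -0.9 20.8]
```

View pics/t2.png

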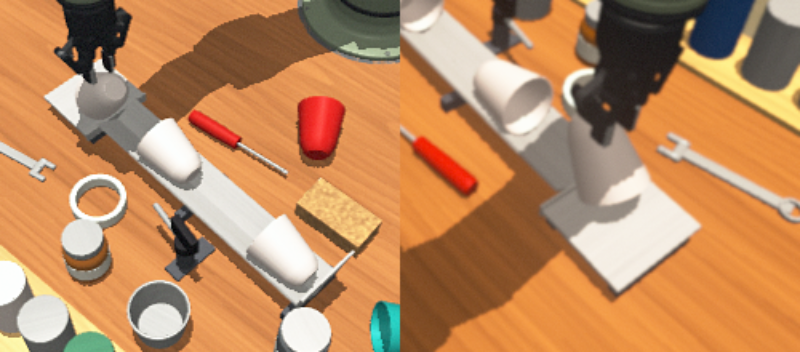

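The cup leans about 25–30°, but the fingertips ride on its rounded shoulder and press down with about 20 N. I'll ease it back upright, then push lower with the fingers tilted along the arc.

Call:
arm_command(gripper=[3,3,3,3,3], slide=[[-1.2,0,0],[-2.4,0,0.2],[-4.2,0,0.9],[-5.4,0,1.9],[-6.7,0,2.8]], turn=[[0,0,0],[0,0,0],[0,0,0],[0,0,0],[0,0,0]])

```text
clock: 10.12
position: [0.5287, -0.2637, 0.0984]
tool_rot: [-3.141, -0.0, 1.459]
force: [1.3, 0.2, 0.1]
grip_width: 0.0302
```

Call:
arm_command(gripper=[3,3,3,3,3], slide=[[-1.5,0,0],[-3,0,0],[-3.5,0,0],[-3.5,0,0],[-3.5,0,0]], turn=[[0,5,0],[0,14,0],[0,23,0],[0,32,0],[0,40,0]])

```text
clock: 10.75
position: [0.5248, -0.2985, 0.0987]
tool_rot: [3.141, -0.704, 1.458]
force: [0.2, 1.2, 0.2]
grip_width: 0.0301
```

```bash
python3 - <<'E'
from h import *
togo(7,-270,92,90)
s=bot.observe();print(R.from_euler("xyz",s["tool_rot"]).as_matrix().round(2))
im=vision.grab_frame("scene");m=CM["scene"]
# white cup bottom now: mean-bright blob check
cv2.imwrite("pics/t3.png",im);c=im[120:215,160:245];cv2.imwrite("pics/t3c.png",c)
b=vision.grab_frame("side");cv2.imwrite("pics/t3s.png",b)
d=cv2.absdiff(cv2.imread("pics/side0.png"),b).max(2)>40;d[:,450:]=0
print(cv2.connectedComponentsWithStats(d.astype(np.uint8))[2][1:][:,[0,1,2,3,4]][:0])
# wall left edge of cup C in side frame: compare rows
for r in range(275,330,8):
    print(r,b[r,355:430:5,0].tolist(),cv2.imread("pics/side0.png")[r,355:430:5,0].tolist())
E
```

```text
t 10.75 slide [ 1.97 -0.07  2.55] turn [  0.1 -40.3  -0.1] rackpos [[   7.7 -301.5   98.7]] q [ 1.13  1.02 -0.75  1.43 -0.    1.19  0.45] F [0.2 1.2 0.2]
[[ 0.09  0.99  0.07]
 [ 0.76 -0.11  0.64]
 [ 0.65  0.   -0.76]]
[]
275 [106, 109, 108, 111, 109, 106, 106, 107, 105, 106, 108, 106, 110, 109, 108] [179, 177, 182, 186, 177, 62, 117, 228, 235, 235, 189, 55, 133, 171, 167]
283 [110, 106, 107, 107, 108, 106, 107, 108, 107, 107, 106, 109, 108, 108, 109] [180, 180, 180, 178, 164, 121, 169, 234, 234, 234, 235, 215, 58, 50, 53]
291 [109, 108, 106, 109, 106, 108, 106, 111, 107, 106, 109, 108, 109, 104, 104] [179, 184, 191, 183, 109, 111, 145, 171, 193, 219, 202, 180, 82, 57, 56]
299 [107, 106, 107, 107, 108, 108, 109, 107, 109, 108, 108, 109, 108, 107, 109] [153, 199, 203, 122, 103, 114, 118, 132, 148, 150, 150, 135, 84, 62, 52]
307 [107, 106, 106, 109, 110, 106, 107, 108, 106, 107, 109, 109, 107, 109, 108] [200, 198, 182, 100, 108, 113, 119, 122, 124, 126, 129, 128, 201, 196, 69]
315 [106, 107, 108, 107, 106, 108, 111, 106, 104, 109, 107, 105, 107, 110, 108] [201, 198, 198, 104, 111, 110, 118, 122, 123, 124, 124, 122, 205, 201, 199]
323 [109, 107, 108, 107, 108, 108, 105, 108, 105, 108, 108, 107, 107, 105, 109] [199, 201, 201, 195, 114, 118, 119, 121, 122, 122, 124, 153, 198, 198, 200]
```

Call:
arm_command(gripper=[3,3,3], slide=[[0.5,0,1],[1,0,2],[1.5,0,3.1]], turn=[[0,0,0],[0,0,0],[0,0,0]])

```text
clock: 11.22
position: [0.5291, -0.2645, 0.0856]
tool_rot: [3.141, -0.696, 1.462]
force: [-0.2, 0.2, -0.1]
grip_width: 0.0299
```

```bash
python3 - <<'E'
from h import *
togo(7,-270,85,90)
c,s=.763,.647
P=[(-270,85)]+[(-261+a,85+b) for a,b in((0,0),(5.5,6),(11.5,11.7),(18,16.6),(24.9,21.2),(32,25),(39.7,28.3),(47.5,31),(55.6,32.6),(64,33.5))]
for y,z in P:
    dy,dz=y+270,z-85;print((y,z),round((c*dy+s*dz)/10,2),round((s*dy-c*dz)/10,2))
E
```

```text
t 11.22 slide [-0.25 -0.12 -0.13] turn [ -0.  -39.9   0.2] rackpos [[   8.2 -267.2   85.6]] q [ 1.1   1.01 -0.76  1.5  -0.    1.11  0.43] F [-0.2  0.2 -0.1]
(-270, 85) 0.0 0.0
(-261, 85) 0.69 0.58
(-255.5, 91) 1.49 0.48
(-249.5, 96.7) 2.32 0.43
(-243, 101.6) 3.13 0.48
(-236.1, 106.2) 3.96 0.58
(-229, 110) 4.75 0.75
(-221.3, 113.3) 5.55 0.99
(-213.5, 116) 6.32 1.29
(-205.4, 117.6) 7.04 1.69
(-197, 118.5) 7.74 2.17
```

Call:
arm_command(gripper=[3,3,3,3,3], slide=[[0.5,0,0.4],[0.9,0,0.35],[1.3,0,0.3],[1.7,0,0.25],[2.1,0,0.25]], turn=[[0,0,0],[0,0,0],[0,0,0],[0,0,0],[0,0,0]])

```text
clock: 11.85
position: [0.5307, -0.2488, 0.097]
tool_rot: [3.141, -0.698, 1.459]
force: [0.4, -1.5, 1.6]
grip_width: 0.0299
```

Call:
arm_command(gripper=[3,3,3,3,3], slide=[[0.4,0,0.05],[0.8,0,0.05],[1.2,0,0.1],[1.6,0,0.15],[2,0,0.2]], turn=[[0,0,0],[0,0,0],[0,0,0],[0,0,0],[0,0,0]])

```text
clock: 12.48
position: [0.5326, -0.232, 0.1083]
tool_rot: [3.141, -0.698, 1.46]
force: [-0.8, -3.2, 5.3]
grip_width: 0.03
```

Call:
arm_command(gripper=[3,3,3,3,3], slide=[[0.4,0,0.1],[0.8,0,0.2],[1.2,0,0.3],[1.6,0,0.45],[2,0,0.6]], turn=[[0,0,0],[0,0,0],[0,0,0],[0,0,0],[0,0,0]])

```text
clock: 13.1
position: [0.5346, -0.2127, 0.1165]
tool_rot: [-3.141, -0.698, 1.46]
force: [0.3, -0.9, 3.2]
grip_width: 0.0301
```

```bash
python3 - <<'E'
from h import *
togo(7,-205,117,90)
im=vision.grab_frame("scene");cv2.imwrite("pics/t4.png",im)
# whiteness along the projected channel centre line at crest height
g=lambda i,y,z:i[tuple(proj("scene",r2w(RP,[0,y,z])).round().astype(int)[0][::-1])].tolist()
i0=cv2.imread("pics/scene0.png")
for y in range(-240,-40,12):print(y,g(im,y,60),g(i0,y,60))
E
```

```text
t 13.1 slide [ 0.81 -0.09  0.61] turn [ -0. -40.   0.] rackpos [[   7.9 -215.1  116.5]] q [ 1.08  0.94 -0.79  1.58 -0.04  1.06  0.37] F [ 0.3 -0.9  3.2]
-240 [207, 219, 227] [136, 143, 154]
-228 [208, 221, 228] [136, 143, 154]
-216 [177, 187, 198] [129, 136, 143]
-204 [135, 144, 153] [126, 130, 140]
-192 [106, 112, 116] [115, 122, 129]
-180 [102, 106, 112] [201, 207, 212]
-168 [135, 136, 139] [228, 234, 236]
-156 [134, 140, 141] [223, 227, 230]
-144 [124, 129, 132] [218, 224, 227]
-132 [225, 231, 233] [218, 224, 227]
-120 [222, 229, 232] [218, 224, 227]
-108 [221, 228, 229] [216, 224, 226]
-96 [244, 249, 253] [241, 246, 251]
-84 [244, 249, 252] [240, 247, 250]
-72 [245, 249, 252] [240, 246, 250]
-60 [244, 249, 252] [241, 247, 251]
-48 [247, 251, 252] [244, 248, 251]
```

Call:
arm_command(gripper=[3,3,3,3,3], slide=[[0.35,0,0.2],[0.7,0,0.4],[1.05,0,0.6],[1.4,0,0.85],[1.7,0,1.1]], turn=[[0,0,0],[0,0,0],[0,0,0],[0,0,0],[0,0,0]])

```text
clock: 13.78
position: [0.537, -0.1928, 0.1191]
tool_rot: [3.141, -0.698, 1.46]
force: [-0.1, -1.3, 7.8]
grip_width: 0.0303
```

```bash
cat >> h.py <<'E'
def prof(y0=-240,y1=-40,st=12,z=60,cam="scene"):
    im=vision.grab_frame(cam);g=lambda y:int(im[tuple(proj(cam,r2w(RP,[0,y,z])).round().astype(int)[0][::-1])].mean())
    print(cam,[(y,g(y)) for y in range(y0,y1,st)]);return im
E
python3 - <<'E'
from h import *
togo(7,-205,117,90);prof()
E
```

```text
t 13.78 slide [-0.89 -0.1  -0.48] turn [  0. -40.   0.] rackpos [[   8.  -195.1  119.1]] q [ 1.06  0.93 -0.8   1.61 -0.05  1.03  0.35] F [-0.1 -1.3  7.8]
scene [(-240, 116), (-228, 242), (-216, 234), (-204, 233), (-192, 202), (-180, 160), (-168, 105), (-156, 131), (-144, 132), (-132, 133), (-120, 163), (-108, 228), (-96, 249), (-84, 248), (-72, 248), (-60, 248), (-48, 250)]
```

```bash
cat >> h.py <<'E'
def art(im,x0,x1,y0,y1,sx=1.5,sy=3):
    g=cv2.cvtColor(im,cv2.COLOR_BGR2HSV);c=cv2.resize(g[y0:y1,x0:x1],(int((x1-x0)/sx),int((y1-y0)/sy)),interpolation=cv2.INTER_NEAREST)
    for r in c:print("".join("~" if s>70 and v>60 else " .:-=+*%#@"[min(9,v*10//256)] for h,s,v in r.astype(int)))
E
python3 - <<'E'
from h import *
art(vision.grab_frame("scene"),165,285,125,225)
E
```

```text
~~~~~~~~~.::.............:..~~~~....~~~~~~~~~~~~~~~~~~~~~~~~~~~~~~~~~~~~~~~~~~~~
~~~~~~~~~.::::.....:..:......~~~...::~~~~~~~~~~~~~~~~~~~~~~~~~~~~~~~~~~~~~~~~~~~
~~~~~~~~~~..:::::.....::.....::~...::~~~~~~~~~~~~~~~~~~~~~~~~~~~~~~~~~~~~~~~~~~~
~~~~~~~~~=--.....:...:.......:.....:.~~~~~~~~~~~~~~~~~~~~~~~~~~~~~~~~~~~~~~~~~~~
~~~~~~~~::--~~~~. ....~~~~~:..:.::..~~~~~~~~~~~~~~~~~~~~~~~~~~~~~~~~~~~~~~~~~~~~
~~~~~~:...::-~~~~....:.:~~~~~. ...~~~~~~~~~~~~~~~~~~~~~~~~~~~~~~~~~~~~~~~~~~~~~~
~~~~~~~:..::..~~~~ .. ..~~~~~~~ :=.~~~~~~~~~~~~~~~~~~~~~~~~~~~~~~~~~~~~~~~~~~~~~
~~~~~~~~~~  .:.::~~...::~~~~~~~  -*-~~~~~~~~~~~~~~~~~~~~~~~~~~~~~~~~~~~~~~~~~~~~
~~~~~~~~~~~~: ........:..~~~~#@@  =%.~~~~~~~~~~~~~~~~~~~~~~~~~~~~~~~~~~~~~~~~~~~
~~~~~~~~~~~~~~~:..:.....:*-=%@@@@= :%-~~~~~~~~~~~~~~~~~~~~~~~~~~~~~~~~~~~~~~~~~~
~~~~~~~~~~~~~~~~~~~~~~:.::**+++++*  :-@@~~~~~~~~~~~~~~~~~~~~~~~~~~~~~~~~~~~~~~~~
~~~~~~~~~~~~~~~~~~~~++++...=**@@@@@@@@@@#@~~~~~~~~~~~~~~~~~~~~~~~~~~~~~~~~~~~~~~
~~~~~~~~~~~~~~~~~++++++++ ::*%#@@@@@@@@@@@@#@~~~~~~~~~~~~~~~~~~~~~~~~~~~~~~~~~~~
~~~~~~~~~~~~~~++++++++******=+%@@@@@@@@@@@@@%#@
[... 872 characters left out ...]
...~~~~~~~###########@@@@@@@@@@@@@@@@@@@#~~~~~~~~~~~
~~~~~~~~~~~~~~~~~~~~~~~~~~~~~~~~~~~~~~~~%#########@@@@@@@@@@@@@@@@@@@@~~~~~~~~~~
~~~~~~~~~~~~~~~~~~~~~~~~~~~~~~~~~~~~~~~~~~%####%*%##@@@@@@@@@@@@@@@@@@@#~~~~~~~~
~~~~~~~~~~~~~~~~~~~~~~~~~~~~~~~~~~~~~~~~~~~~*###=+**%##@@@@@@@@@@@@@@@@@#%~~~~~~
####~~~%#~~~~~~~~~~~~~~~~~~~~~~~~~~~~~~~~~~~~~*%====+*%##@@@@@@@@@@@@@@@##@@~~~~
########%%##~~~~~~~~~~~~~~~~~~~~~~~~~~~~~~~~~~~~*%====++%%##@@@@@@@@@@@@@##@@@~~
~~~=###+~~~~=~~~~~~~~~~~~~~~~~~~~~~~~~~~~~~~~~~~~~~*%====+%%##@@@@@@@@@@==#@@@@@
~~*###*~~~~~~~~~~~~~~~~~~~~~~~~~~~~~~~~~~~~~~~~~~~~~~*##===+*%####@@@#===+*@#@@@
~~~~~~%#%~~~~~~~~~~~~~~~~@@@@@@##@@@@@~~~~~~~~~~~~~~~~~*###===++****====++*@@#@#
```

Call:
arm_command(gripper=[3,3,3,3,3], slide=[[0.4,0,-0.1],[0.8,0,-0.3],[1.2,0,-0.5],[1.6,0,-0.7],[2,0,-0.9]], turn=[[0,0,0],[0,0,0],[0,0,0],[0,0,0],[0,0,0]])

```text
clock: 14.5
position: [0.5379, -0.1836, 0.1389]
tool_rot: [3.142, -0.698, 1.46]
force: [0.8, 0.1, 0.1]
grip_width: 0.0301
```

```bash
python3 - <<'E'
from h import *
togo(7,-205,117,90)
art(vision.grab_frame("scene"),165,285,137,225)
E
```

```text
t 14.5 slide [-2.87 -0.09  0.45] turn [ -0. -40.   0.] rackpos [[   7.9 -185.9  138.9]] q [ 1.06  0.9  -0.82  1.62 -0.07  1.04  0.33] F [0.8 0.1 0.1]
~~~~~~...:..::~~~~....:.~~~~~~ ..:::~~~~~~~~~~~~~~~~~~~~~~~~~~~~~~~~~~~~~~~~~~~~
~~~~~~~~.....:.:~~~.....~~~~~~~~.:*-~~~~~~~~~~~~~~~~~~~~~~~~~~~~~~~~~~~~~~~~~~~~
~~~~~~~~~~~. .:.::~~...:.~~~~~~~  =%.~~~~~~~~~~~~~~~~~~~~~~~~~~~~~~~~~~~~~~~~~~~
~~~~~~~~~~~~~~...::.......~~~~~~%= :*=~~~~~~~~~~~~~~~~~~~~~~~~~~~~~~~~~~~~~~~~~~
~~~~~~~~~~~~~~~~. ...~....%*~~@@@@  :+=~~~~~~~~~~~~~~~~~~~~~~~~~~~~~~~~~~~~~~~~~
~~~~~~~~~~~~~~~~~~~~~~~~.:-**%@@@@@=  =~~~~~~~~~~~~~~~~~~~~~~~~~~~~~~~~~~~~~~~~~
~~~~~~~~~~~~~~~~~~~~~~~+:..:***@@@@@@@@@~~~~~~~~~~~~~~~~~~~~~~~~~~~~~~~~~~~~~~~~
~~~~~~~~~~~~~~~~~~~~~++++=..:=**@@@@@@@@@@~~~~~~~~~~~~~~~~~~~~~~~~~~~~~~~~~~~~~~
~~~~~~~~~~~~~~~~~+++++++++++===+%@@@@@+=%@@@@#~~~~~~~~~~~~~~~~~~~~~~~~~~~~~~~~~~
~~~~~~~~~~~~~~++++++++++++++++++++++=+@@@@@@@@#~~~~~~~~~~~~~~~~~~~~~~~~~~~~~~~~~
~~~~~~~~~~~=+++++++++++++++++++++++@@@@@@@@@@@@@#@~~~~~~~~~~~~~~~~~~~~~~~~~~~~~~
~~~~~~~~*@@++++++++++++++++++++++#@@@@@@@@@@@@@@#%=~~~~~~~~
[... 698 characters left out ...]
...~~~~~~~###====++*+%@@@@@@@@@@@@@@@@@@#~~~~~~~~~~~
~~~~~~~~~~~~~~~~~~~~~~~~~~~~~~~~~~~~~~~~%###====###@@@@@@@@@@@@@@@@@@@~~~~~~~~~~
~~~~~~~~~~~~~~~~~~~~~~~~~~~~~~~~~~~~~~~~~~%####%*%%##@@@@@@@@@@@@@@@@@@#~~~~~~~~
~~~~~~~~~~~~~~~~~~~~~~~~~~~~~~~~~~~~~~~~~~~~*%##=+**%##@@@@@@@@@@@@@@@@@#%~~~~~~
####~~~%#~~~~~~~~~~~~~~~~~~~~~~~~~~~~~~~~~~~~~*%====+*%##@@@@@@@@@@@@@@@##@#~~~~
#####%##%%##~~~~~~~~~~~~~~~~~~~~~~~~~~~~~~~~~~~~*%====++%%#@@@@@@@@@@@@@@##@#@~~
~~~=###*~~~~=~~~~~~~~~~~~~~~~~~~~~~~~~~~~~~~~~~~~~~*#====+%%#@@@@@@@@@@@==#@@@@@
~~*###*~~~~~~~~~~~~~~~~~~~~~~~~~~~~~~~~~~~~~~~~~~~~~~*##====*%####@@@#====*@@@@@
~~~~~~%#%~~~~~~~~~~~~~~~~@@@@@@##@@@@@~~~~~~~~~~~~~~~~~*###===++****====++*@##@@
```

Cup C now lies in the V, with its bottom near B's mouth. Next I straighten the tool, move upstream and set up the push.

Call:
arm_command(gripper=[6,6,6,6,6], slide=[[-0.7,-0.2,-0.9],[-1.4,-0.4,-1.8],[-2.1,-0.6,-2.7],[-2.8,-0.8,-3.5],[-3.5,-0.8,-4.3]], turn=[[0,-8,0],[0,-16,0],[0,-24,0],[0,-32,0],[0,-40,0]])

```text
clock: 15.18
position: [0.524, -0.2374, 0.1499]
tool_rot: [3.14, 0.004, 1.459]
force: [0.1, 0.1, -1.8]
grip_width: 0.0604
```

```bash
python3 - <<'E'
from h import *
togo(0,-240,67,90);im=vision.grab_frame("side");cv2.imwrite("pics/s5.png",im)
w=vision.grab_frame("wrist");cv2.imwrite("pics/w5.png",w);art(w,100,460,20,330,4,8)
E
```

```text
t 15.18 slide [ 0.12 -0.02  8.29] turn [0.1 0.3 0. ] rackpos [[ 1.000e-01 -2.408e+02  1.499e+02]] q [ 0.67  0.58 -0.5   1.79  0.36  0.86 -0.11] F [ 0.1  0.1 -1.8]
~~~~~~~~~~~~~~~~~~~~~~~~~~~~~~*%%%%%%###@@@@@@@@@@###%%%%%*~~~~~~~~~==@@@~~~~~~~~~~~~~~~~~
~~~~~~~~~~~~~~~~~~~~~~~~~~~~~~~%%%%%####@@@@@@@@@@@###%%%%*~~~~~~~~~==%@@~~~~~~~~~~~~~~~~~
~~~~~~~~~~~~~~~~~~~~~~~~~~~~~~~%%%*%###@@@@@@@@@@@@###%%%%*~~~~~~~~~===@@@~~~~~~~~~~~~~~~=
~~~~~~~~~~~~~~~~~~~~~~~~~~~~~~~%%%%%###@@@@@@@@@@@@###%%%#%~~~~~~~~~~===#@@#~~~~~~~~~~~~=%
~~~~~~~~~~~~~~~~~~~~~~~~~~~~~~~%%*%####@@@@@@@@@@@@###%*%#~~~~~~~~~~~~+==+@@@@@~~~~~~*@@@@
~~~~~~~~~~~~~~~~~~~~~~~~~~~~~~~%%*%###@@@@@@@@@@@@@@###%##~~~~~~~~~~~~~~====%@@@@@@@@@@#~~
~~~~~~~~~~~~~~~~~~~~~~~~~~~~~~~%%%####@#***************%%#~~~~~~~~~~~~~~~~~~======~~~~~~~~
~~~~~~~~~~~~~~~~~~~~~~~~~~~~~~~%*%+********************+*%~~~~~~~~~~~~~~~~~~~~~~~~~~~~~~~~
~~~~~~~~~~~~~~~~~~~~~~~~~~~~~~~=+++********************+++~~~~~~~~~~~~~~~~~~~~~~~~~~~~~~~~
~~~~~~~~~~~~~~~~~~~~~~~~~~~~~~~=++*********************++=~~~~~~~~~~~~~~~~~~~~~~~~~~~~~~~~
~~~~~~~~~~~~~~~~~~~~~~~~~~~
[... 1820 characters left out ...]
   ~~~~~~~~~~~~~~~~~~~~~~~~~~~~~~ .  ---..~~~~~~~~~~~~~~~~*%%%~
~~~~~~~~~~~~~~~~~~~~..---  .  ~~~~~~~~~~~~~~~~~~~~~~~~~~~~~~     ---..~~~~~~~~~~~~~~~=%%%*
~~~~~~~~~~~~~~~~~~. .:++..    ~~~~~~~~~~~~~~~~~~~~~~~~~~~~~~     .++:...~~~~~~~~~~~~:%%%%%
~~~~~~~~~~~~~~. ..... .=..   .~~~~~~~~~~~~~~~~~~~~~~~~~~~~~~:    .=.. ......~~~~~~~~:-~~--
..... . ~~~~...............  ~~~~~~~~~~~~~~~~~~~~~~~~~~~~~~~~   ....  .. . ...~~~~ ..... .
  ..... ..... .. .. .. ... .~~~~~~~~~~~~~~~~~~~~~~~~~~~~~~~~~~  .  . ......  .......  .. .
 . ......... . ...   ... . ~~~~~~~~~~~~~~~~~~~~~~~~~~~~~~~~~~~~ ... .....   .. .. .   . ..
............... . .........~~~~~~~~~~~~~~~~~~~~~~~~~~~~~~~~~~~~.... .. . ............ .. .
```

Call:
arm_command(gripper=[6,6,6,6], slide=[[0,0,4],[0,0,8.2],[1.5,0,8.2],[3,0,8.2]], turn=[[0,0.2,0],[0,0.2,0],[0,0.2,0],[0,0.2,0]])

```text
clock: 15.78
position: [0.5278, -0.206, 0.0681]
tool_rot: [3.141, -0.005, 1.459]
force: [1.1, -0.8, -0.0]
grip_width: 0.0596
```

Call:
arm_command(gripper=[6,6,6,6,6], slide=[[1.5,0,0],[3,0,0],[4.5,0,0],[6,0,0],[7.5,0,0]], turn=[[0,0,0],[0,0,0],[0,0,0],[0,0,0],[0,0,0]])

```text
clock: 16.4
position: [0.5357, -0.1316, 0.0674]
tool_rot: [3.142, -0.003, 1.46]
force: [0.3, -1.0, -0.6]
grip_width: 0.06
```

```bash
python3 - <<'E'
from h import *
togo(0,109,67,90);im=vision.grab_frame("scene");art(im,185,305,150,240)
E
```

```text
t 16.4 slide [2.434e+01 2.000e-02 1.200e-01] turn [ 0.  -0.2  0. ] rackpos [[-1.000e-01 -1.344e+02  6.740e+01]] q [ 0.45  0.67 -0.44  1.9   0.43  0.67 -0.36] F [ 0.3 -1.  -0.6]
~~~~~~~~~~~~~~~@@@@=............ .. .   .::...~~~~~~~~~~~~~~~~~~~~~~~~~~~~~~~~~~
~~~~~~~~~~~~@@@@@@@@ ... .... . .. . ... . . .~~~~~~~~~~~~~~~~~~~~~~~~~~~~~~~~~~
~~~~~~~~~@@@@@@@@@@@   . ....... .   .~~.... :~~~~~~~~~~~~~~~~~~~~~~~~~~~~~~~~~~
~~~~~~@@@@@@@@@@@@@@%  . . ...........~:... .~~~~~~~~~~~~~~~~~~~~~~~~~~~~~~~~~~~
~~~@@@@@@@@@@@@@@@@@  ..... .  .  .  .....  ~~~~~~~~~~~~~~~~~~~~~~~~~~~~~~~~~~~~
@@@@@@@@@@@@@@@@@@@@::.. .......    -...  ~~~~~~~~~~~~~~~~~~~~~~~~~~~~~~~~~~~~~~
@@@@@@@@@@@@@@-.:=:::.......... %@@@  .-.~~~~~~~~~~~~~~~~~~~~~~~~~~~~~~~~~~~~~~~
@@@@@@@@@@@@@@ :::..:.....--. #@@@%=    -~~~~~~~~~~~~~~~~~~~~~~~~~~~~~~~~~~~~~~~
@@@@@@@@@@@@@@@ .....:.. ... =@@+++++***++~~~~~~~~~~~~~~~~~~~~~~~~~~~~~~~~~~~~~~
#@@@@@@@@@@@@@@@ . ....:#:..*#@#++%%******+~~~~~~~~~~~~~~~~~~~~~~~~~~~~~~~~~~~~~
~~#@@@@@@@@@@@@@=  ....... :@@+*%%%%%%*****+~~~~~~~~~~~~~~~~~~~~~~~~~~~~~~~~~~~~
~~~~%@@@@@@@@@@@@@: .. ...:+++*%
[... 806 characters left out ...]
~~~~~~~~====++*%%#@@@@@@@@@@@@@@@@@@@#~~~~~~~~~~~~~~
~~~~~~~~~~~~~~~~~~~~~~~~~~~~~~~~~~~~~~=====+**%##@@@@@@@@@@@@@@@@@#@~~~~~~~~~~~~
~~~~~~~~~~~~~~@@@@@@@@~~~~~~~~~~~~~~~~~~+=====+*%##@@@@@@@@@@@@@@@#%@@*~~~~~~~~~
~~~~~~~~~~@@@@@*++++**@@@@~~~~~~~~~~~~~~~~*%#===++%%#@@@@@@@@@@@@@#*@@@@#~~~~~~~
~~~~~~~~@@@@==+++++++++++@@@~~~~~~~~~~~~~~~~+*##===+%%#@@@@@@@@@#===@@@@@@@~~~~~
~~~~~~~@@@==++~~~~~~~~~~==#@@~~~~~~~~~~~~~~~~~~*##====*%%#####%===++@@@@@@@@@@~~
~~~~~~@@@-=~~~~~~~~~~~~~~~=#@@~~~~~~~~~~~~~~~~~~~*#@#====++*+===+++*@#@@@#@@@@@#
~~~~~~@@+=~~~~~~~~~~~~~~~~~@@#~~~~~~~~~~~~~~~~~~~~~+##@#========++@@@@@@@@@@@@#@
~~~~~~@@@~~~~~~~~~~~~~~~~~@@#-~~~~~~~~~~~##~~~~~~~~~~~%#####===+##@@@@@@@@@@@#@@
```

Call:
arm_command(gripper=[6,6,6,6,6], slide=[[1.5,0,0],[3.2,0,0],[5,0,0],[6.8,0,0],[8.5,0,0]], turn=[[0,0,0],[0,0,0],[0,0,0],[0,0,0],[0,0,0]])

```text
clock: 17.08
position: [0.5451, -0.0467, 0.0676]
tool_rot: [-3.142, -0.004, 1.46]
force: [0.2, -0.5, -0.2]
grip_width: 0.0603
```

Call:
arm_command(gripper=[6,6,6,6,6], slide=[[1.7,0,0],[3.4,0,0],[5.1,0,0],[6.8,0,0],[8,0,0]], turn=[[0,0,0],[0,0,0],[0,0,0],[0,0,0],[0,0,0]])

```text
clock: 17.7
position: [0.554, 0.0327, 0.0679]
tool_rot: [3.142, -0.004, 1.46]
force: [0.1, 0.1, 0.2]
grip_width: 0.0599
```

```bash
python3 - <<'E'
from h import *
togo(0,109,67,90);im=vision.grab_frame("scene");art(im,225,375,185,305)
E
```

```text
t 17.7 slide [7.81 0.03 0.12] turn [ 0.  -0.2  0.1] rackpos [[-0.2 30.9 67.9]] q [ 0.14  0.67 -0.43  1.89  0.42  0.67 -0.65] F [0.1 0.1 0.2]
#@@@@@###@#####@##~~~~~~..::--------=---:::.......~~~~~~~~~~~~~~~~~~~~~~~~~~~~~~~~~~~~~~~~~~~~~~~~~~
##@@@@@@############~~~~..........:::.........:...~~~~~~~~~~~~~~~~~~~~~~~~~~~~~~~~~~~~~~~~~~~~~~~~~~
#####@@@@@##########@#~~  .......  ........  ... .~~~~~~~~~~~~~~~~~~~~~~~~~~~~~~~~~~~~~~~~~~~~~~~~~~
#######@@@@@@#########@# .. .. ...... ... ..... ..~~~~~~~~~~~~~~~~~~~~~~~~~~~~~~~~~~~~~~~~~~~~~~~~~~
##########@@############# ..  ...  .... .. ......:~~~~~~~~~~~~~~~~~~~~~~~~~~~~~~~~~~~~~~~~~~~~~~~~~~
%###########@@#########@#:..   ... .  ...  .....~~==~~~~~~~~~~~~~~~~~~~~~~~~~~~~~~~~~~~~~~~~~~~~~~~~
~~%###########@###@####@:..   ....... .. ..  :~~~~~~-==-~~~~~~~~~~~~~~~~~~~~~~~~~~~~~~~~~~~~~~~~~~~~
~~~~*############@@#@#@#:::..... .....~  .::~~~~~~~~~~~~=+-~~~~~~~~~~~~~~~~~~~~~~~~~~~~~~~~~~~~~~~~~
~~~~~~*%##########-.:=::::...   .. -~~~ . .:~~~~~~~~~~~~~~~=#@~~~~~~~~~~~~~~~~~~~~~~~~~~~~~~~~~~~~~~
~~~~~~~~*%########..:-:........:  =+++=:.=*+~~~~~~
[... 2380 characters left out ...]
~~~~~~~~~~~~~~~~~:=-~~~~~~~~~~~~~~~~~~~~~~~~~~~~~~~~~~~*%##===+*%##@@@@@@@@%++@@+-.~~~~~~~~~~~
~~~~~~~~~~@@%======+*%@~~~~~~~~~~~~~~~~~~~~~~~~~~~~~~~~~~~~~~~~~%###===+*%%###%*++#@+-.~~~~~~~~~~~~~
~~~~~~~##=-------=----=-%@~~~~~~~~~~~~~~~~~~~~~~~~~~~~~~~~~~~~~~~~%###======+==+@@==:~~~~~~~~~~~~~~~
~~~~~~#------------=--=---#@~~~~~~~~~~~~~~~~~~~~~~~~~~~~~~~~~~~~~~~~%#####====@@--:~~~~~~~~~~~~~~~~~
~~~~##----------------==---+#~~~~~~~~~~~~~~~~~~~~~~~~~~~~~~~~~~~~~~~~~*%####@@--~~~~~~~~~~~~~~~~~~~~
~~~~*-----------***+---=-=--##~~~~~~~~~~~~~~~~~~~~~~~~~~~~~~~~~~~~~~~~~~+%+--:~~~~~~~~~~~~~~~~~~~~~~
~~~~-------=@@@@@@@@@@#*=---*#~~~~~~~~~~~~~~~~~~~~~~~~~~~~~~~~~~~~~~~==::-*%@@@#~~~~~~~~~~~~~~~~~~~~
```

Call:
arm_command(gripper=[6,6,6,6,6], slide=[[1,0,0],[2,0,0],[3,0,0],[4,0,0],[5,0,0]], turn=[[0,0,0],[0,0,0],[0,0,0],[0,0,0],[0,0,0]])

```text
clock: 18.38
position: [0.5596, 0.0818, 0.0681]
tool_rot: [3.142, -0.004, 1.46]
force: [-0.5, -0.3, 0.1]
grip_width: 0.0599
```

Call:
arm_command(gripper=[6,6,6,6,6], slide=[[0.5,0,0],[1,0,0],[1.4,0,0],[1.8,0,0],[2.2,0,0]], turn=[[0,0,0],[0,0,0],[0,0,0],[0,0,0],[0,0,0]])

```text
clock: 19.0
position: [0.562, 0.1031, 0.0682]
tool_rot: [3.142, -0.004, 1.459]
force: [-0.2, -0.8, 0.5]
grip_width: 0.0601
```

```bash
python3 - <<'E'
from h import *
togo(0,109,67,90)
E
```

```text
t 19.0 slide [0.73 0.02 0.12] turn [ 0.  -0.2  0. ] rackpos [[ -0.2 101.7  68.2]] q [ 0.02  0.69 -0.42  1.85  0.42  0.69 -0.76] F [-0.2 -0.8  0.5]
```

Creep on until the force rises.

Call:
arm_command(gripper=[6,6,6,6,6], slide=[[0.15,0,0],[0.3,0,0],[0.45,0,0],[0.55,0,0],[0.6,0,0]], turn=[[0,0,0],[0,0,0],[0,0,0],[0,0,0],[0,0,0]])

```text
clock: 19.62
position: [0.5626, 0.1089, 0.0682]
tool_rot: [-3.142, -0.004, 1.459]
force: [-0.3, -1.0, 0.5]
grip_width: 0.0599
```

Call:
arm_command(gripper=[6,6,6], slide=[[0.1,0,0],[0.2,0,0],[0.3,0,0]], turn=[[0,0,0],[0,0,0],[0,0,0]])

```text
clock: 20.0
position: [0.5629, 0.1119, 0.0682]
tool_rot: [3.142, -0.004, 1.459]
force: [-1.2, -0.5, 0.9]
grip_width: 0.0598
```

```bash
python3 - <<'E'
from h import *
togo(0,109,67,90)
E
```

```text
t 20.0 slide [-0.16  0.02  0.12] turn [ 0.  -0.2  0. ] rackpos [[ -0.2 110.6  68.2]] q [ 0.    0.69 -0.42  1.84  0.42  0.7  -0.77] F [-1.2 -0.5  0.9]
```

Call:
arm_command(gripper=[6,6,6,6,6], slide=[[0.1,0,0],[0.2,0,0],[0.3,0,0],[0.4,0,0],[0.5,0,0]], turn=[[0,0,0],[0,0,0],[0,0,0],[0,0,0],[0,0,0]])

```text
clock: 20.62
position: [0.5631, 0.1143, 0.068]
tool_rot: [-3.141, 0.0, 1.458]
force: [-2.7, -17.6, 6.2]
grip_width: 0.0597
```

```bash
python3 - <<'E'
from h import *
togo(0,109,67,90);im=vision.grab_frame("scene");art(im,255,375,200,305,1.2,2.4)
E
```

```text
t 20.62 slide [-0.4   0.03  0.1 ] turn [-0.1  0.  -0.1] rackpos [[ -0.3 113.   68. ]] q [-0.01  0.69 -0.42  1.84  0.42  0.7  -0.78] F [ -2.7 -17.6   6.2]
########@@#~~~~~~~~~~~~.:-:::::::::::::::::::::::::::::..:-:~~~~~~~~~~~~~~~~~~~~~~~~~~~~~~~~~~~~~~~~
#########@@@##~~~~~~~~~~.:--:::::::::-::::-:::::::::::::--:.~~~~~~~~~~~~~~~~~~~~~~~~~~~~~~~~~~~~~~~~
######@##@#@@##~~~~~~~~~~.:---:::::::::::::::::::::::::-:..~~~~~~~~~~~~~~~~~~~~~~~~~~~~~~~~~~~~~~~~~
###########@@@@#@#~~~~~~~~ ..:-----::::::-::::::::---::. . .~~~~~~~~~~~~~~~~~~~~~~~~~~~~~~~~~~~~~~~~
####@######@@#@@@@@#~~~~~~ ....:::------------=--:::...  ..~~~~~~~~~~~~~~~~~~~~~~~~~~~~~~~~~~~~~~~~~
###@@@#@@#####@##@@@@@#~~~. ............:::.:........  .. ~~~~~~~~~~~~~~~~~~~~~~~~~~~~~~~~~~~~~~~~~~
####@@@#@@######@@@#@@@@@~  .................. .... . .  :==~~~~~~~~~~~~~~~~~~~~~~~~~~~~~~~~~~~~~~~~
######@@@@@#######@#@@@@@#= . . ........   ...   . ....  ~~~===~~~~~~~~~~~~~~~~~~~~~~~~~~~~~~~~~~~~~
########@@@@@######@@##@@@@=  . . .. . ..   .........  .~~~~~~~~~~~~~~~~~~~~~~~~~~~~~~~~~~~~~~~~~~~~
##########@@@@@@@##@#@@@@@@#  ... ...
[... 2696 characters left out ...]
~~~~~~~~~~~~~~~~~~~~~~~~~~~~~~~~~~~~~~~~~~~~~~~~~%####===++%%###@@@@@@@@@@+-..~~~~~~~~~~~~~~~~
-==--%@~~~~~~~~~~~~~~~~~~~~~~~~~~~~~~~~~~~~~~~~~~~~~~~~~~*%###====++**%%%%%@@#--:~~~~~~~~~~~~~~~~~~~
--=-=-=%@~~~~~~~~~~~~~~~~~~~~~~~~~~~~~~~~~~~~~~~~~~~~~~~~~~*#####=====+++*@#-=-:~~~~~~~~~~~~~~~~~~~~
---==----*~~~~~~~~~~~~~~~~~~~~~~~~~~~~~~~~~~~~~~~~~~~~~~~~~~~*%%####%=%@@*-::~~~~~~~~~~~~~~~~~~~~~~~
-----=-===#~~~~~~~~~~~~~~~~~~~~~~~~~~~~~~~~~~~~~~~~~~~~~~~~~~~~~*#####@*-:.~~~~~~~~~~~~~~~~~~~~~~~~~
#+----=---%@~~~~~~~~~~~~~~~~~~~~~~~~~~~~~~~~~~~~~~~~~~~~~~~~~~~~:-++--:.~~~~~~~~~~~~~~~~~~~~~~~~~~~~
@@@#*-----*#~~~~~~~~~~~~~~~~~~~~~~~~~~~~~~~~~~~~~~~~~~~~~~~~~===::-+*%@@@@#~~~~~~~~~~~~~~~~~~~~~~~~~
```

Call:
arm_command(gripper=[6,6,6,6], slide=[[0.1,0,0],[0.25,0,0],[0.25,0,0],[0.25,0,0]], turn=[[0,0,0],[0,0,0],[0,0,0],[0,0,0]])

```text
clock: 21.18
position: [0.563, 0.1145, 0.0679]
tool_rot: [-3.14, 0.003, 1.456]
force: [-5.2, -24.5, 10.8]
grip_width: 0.0599
```

Call:
arm_command(gripper=[6,6,6,6,6], slide=[[-1,0,0],[-3,0,0],[-4,0,-4],[-4,0,-9],[-4,0,-13]], turn=[[0,0,0],[0,0,0],[0,0,0],[0,0,0],[0,0,0]])

```text
clock: 21.8
position: [0.5593, 0.0783, 0.1999]
tool_rot: [3.141, -0.004, 1.459]
force: [0.1, -0.8, 0.1]
grip_width: 0.0601
```

```bash
python3 - <<'E'
from h import *
togo(95,92,200,80.2)
a=vision.grab_frame("scene");b=vision.grab_frame("side");w=vision.grab_frame("wrist")
cv2.imwrite("pics/e_sc.png",a);cv2.imwrite("pics/e_sd.png",b);cv2.imwrite("pics/e_w.png",w)
t=np.linspace(0,6.28,60);d=np.radians(10)
for n,im in(("scene",a.copy()),("side",b.copy())):
    for k in range(3):
        y=181.4-29.54*k;zc=72+5.21*k;Rr=41
        q=np.c_[Rr*np.cos(t),y+Rr*np.sin(t)*np.sin(d),zc+Rr*np.sin(t)*np.cos(d)]
        cv2.polylines(im,[proj(n,r2w(RP,q)).round().astype(int)],True,(0,0,255),1)
    cv2.imwrite(f"pics/e_{n}.png",im)
A=cv2.resize(cv2.imread("pics/e_scene.png")[195:300,250:380],None,fx=3,fy=3,interpolation=cv2.INTER_CUBIC)
B=cv2.resize(cv2.imread("pics/e_side.png")[125:230,205:335],None,fx=3,fy=3,interpolation=cv2.INTER_CUBIC)
cv2.imwrite("pics/fin.png",np.vstack([np.hstack([A,B]),cv2.resize(w,(780,585))[210:470]])[:590]);
E
```

```text
t 21.8 slide [1.53 9.5  0.01] turn [ 0.  -0.2  9.8] rackpos [[ -0.   76.8 199.9]] q [ 0.13  0.5  -0.52  1.78  0.29  0.94 -0.62] F [ 0.1 -0.8  0.1]
```

View pics/fin.png

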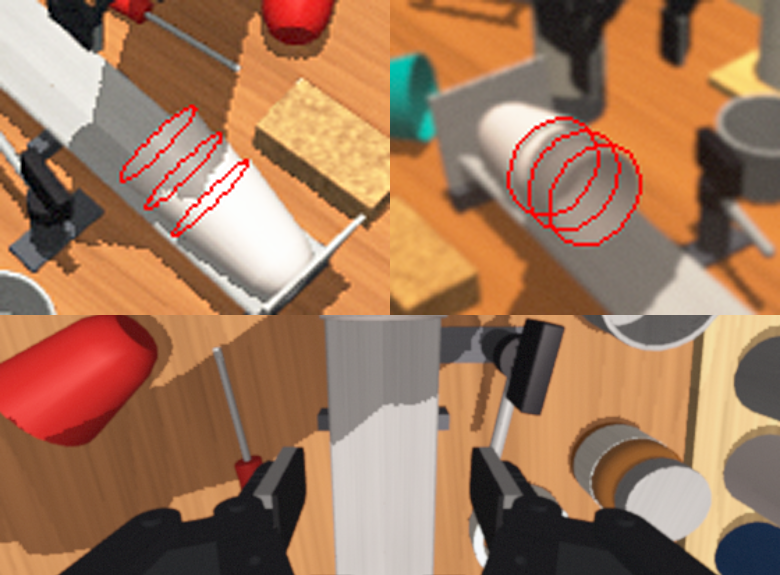

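The stack sits on the predicted fully-nested rims in both views, and the gate is still open. Now I regrip the knob.

Call:
arm_command(gripper=[4,4,4,4], slide=[[0.8,4.7,0],[1.5,9.5,0],[1.5,9.5,0],[1.5,9.5,0]], turn=[[0,0,5],[0,0,9.8],[0,0,9.8],[0,0,9.8]])

```text
clock: 22.45
position: [0.6544, 0.0832, 0.1968]
tool_rot: [-3.139, -0.003, 1.289]
force: [-0.2, 0.4, 0.4]
grip_width: 0.0398
```

```bash
python3 - <<'E'
from h import *
togo(95.3,92,82,80.2)
E
```

```text
t 22.45 slide [-0.03  0.17 11.48] turn [-0.1 -0.2  0.1] rackpos [[ 94.   92.3 196.8]] q [ 0.07  0.64 -0.44  1.52  0.3   1.05 -0.73] F [-0.2  0.4  0.4]
```

Call:
arm_command(gripper=[4,4,4,4,4], slide=[[0,0.1,4],[0,0.1,8],[0,0.1,10],[0,0.1,11.4],[0,0.1,11.4]], turn=[[0,0,0],[0,0,0],[0,0,0],[0,0,0],[0,0,0]])

```text
clock: 23.08
position: [0.6561, 0.0836, 0.084]
tool_rot: [-3.141, -0.003, 1.289]
force: [-0.3, -0.0, 0.2]
grip_width: 0.0402
```

Call:
arm_command(gripper=[1,1,1,1,1], slide=[[0,0,0],[0,0,0],[0,0,0],[0,0,0],[0,0,0]], turn=[[0,0,0],[0,0,0],[0,0,0],[0,0,0],[0,0,0]], force=30)

```text
clock: 23.7
position: [0.655, 0.0844, 0.0854]
tool_rot: [-3.139, -0.003, 1.289]
force: [-16.1, 0.3, 14.9]
grip_width: 0.0134
```

Call:
arm_command(gripper=[1,1,1,1,1], slide=[[0,0,0],[0,0,0],[0,0,0],[0,0,0],[0,0,0]], turn=[[0,0,8],[0,0,16],[0,0,24],[0,0,32],[0,0,40]])

```text
clock: 24.32
position: [0.6554, 0.084, 0.0855]
tool_rot: [-3.138, -0.001, 0.586]
force: [-13.6, -1.0, 12.0]
grip_width: 0.0137
```

```bash
python3 - <<'E'
from h import *
togo(95.3,92,82,0);print(bot.observe()["moment"],bot.observe()["grip_width"])
E
```

```text
t 24.32 slide [-0.04  0.12  0.35] turn [-0.2  0.  40. ] rackpos [[94.8 93.2 85.5]] q [-0.07  0.75 -0.23  1.6   0.21  0.82 -1.36] F [-13.6  -1.   12. ]
[-0.11187143  2.70591644  0.05978618] 0.01372372657166607
```

Call:
arm_command(gripper=[1,1,1,1,1], slide=[[0,0,0],[0,0,0],[0,0,0],[0,0,0],[0,0,0]], turn=[[0,0,8],[0,0,17],[0,0,26],[0,0,34],[0,0,39]])

```text
clock: 24.95
position: [0.6555, 0.0835, 0.0855]
tool_rot: [-3.139, 0.001, -0.094]
force: [-12.8, -2.2, 12.6]
grip_width: 0.0133
```

Call:
arm_command(gripper=[1,1,1,1], slide=[[0,0,0],[0,0,0],[0,0,0],[0,0,0]], turn=[[0,0,2],[0,0,4],[0,0,4],[0,0,4]])

```text
clock: 25.45
position: [0.6557, 0.0835, 0.0855]
tool_rot: [-3.139, 0.001, -0.159]
force: [-12.8, -2.9, 12.6]
grip_width: 0.0137
```

```bash
python3 - <<'E'
from h import *
togo(95.3,92,82,0);print(bot.observe()["moment"],bot.observe()["grip_width"])
E
```

```text
t 25.45 slide [0.02 0.07 0.35] turn [-0.2  0.1 -2.7] rackpos [[95.1 92.7 85.5]] q [-0.19  0.75 -0.03  1.6   0.03  0.79 -1.97] F [-12.8  -2.9  12.6]
[-0.73341679  2.34897129  1.10244529] 0.013733408871167644
```

Call:
arm_command(gripper=[4,4,4,4,4], slide=[[0,0,0],[0,0,0],[0,0,-2],[0,0,-7],[0,0,-12]], turn=[[0,0,0],[0,0,0],[0,0,0],[0,0,0],[0,0,0]])

```text
clock: 26.08
position: [0.6563, 0.0832, 0.2069]
tool_rot: [-3.138, -0.0, -0.16]
force: [0.8, -0.5, 1.2]
grip_width: 0.04
```

Call:
arm_command(gripper=[4,4,4,4], slide=[[0,0,-2],[0,0,-4],[0,0,-4],[0,0,-4]], turn=[[0,0,0],[0,0,0],[0,0,0],[0,0,0]])

```text
clock: 26.58
position: [0.6561, 0.083, 0.2442]
tool_rot: [-3.138, 0.0, -0.16]
force: [0.2, 0.1, -0.7]
grip_width: 0.0398
```

```bash
python3 - <<'E'
from h import *
togo(95,92,200,0)
m=vision.camera_model("wrist");w=vision.grab_frame("wrist");cv2.imwrite("pics/g.png",w)
P=proj("",r2w(RP,[[95,92,107],[15,92,62]]),m);print(P)
art(w,220,345,int(P[0,1])-50,int(P[1,1])+25,1.25,2.5)
a=cv2.imread("pics/e_sc.png");b=vision.grab_frame("scene");print("stack region diff",cv2.absdiff(a,b)[235:290,320:350].mean(),)
E
```

```text
t 26.57 slide [-0.06  0.05  4.42] turn [-0.2  0.  -2.8] rackpos [[ 95.6  92.3 244.2]] q [-0.2   0.57 -0.03  1.48  0.01  1.09 -1.96] F [ 0.2  0.1 -0.7]
[[279.24913998 197.47175687]
 [282.39739027 253.6398595 ]]
~~~~~~~~~~~~~~~~~~~~~~~~~~~~~~~~~~~~~~~~~~~~~~~~~~~~~~~~~~~~~~~~~~~~~~~~~~~~~~~~~~~~~~~~~~~~~~~~~~~~
~~~~~~~~~~~~~~~~~~~~~~~~~~~~~~~~~~~~~~~~~~~~~~~~~~~~~~~~~~~~~~~~~~~~~~~~~~~~~~~~~~~~~~~~~~~~~~~~~~~~
~~~~~~~~~~~~~~~~~~~~~~~~~~~~~~~~~~~~~~~~~~~~~~~~~~~~~~~~~~~~~~~~~~~~~~~~~~~~~~~~~~~~~~~~~~~~~~~~~~~~
~~~~~~~~~~~~~~~~~~~~~~~~~~~~~~~~~~~~~~~~~~~~~~~~~~~~~~~~~~~~~~~~~~~~~~~~~~~~~~~~~~~~~~~~~~~~~~~~~~~~
~~~~~~~~~~~~~~~~~~~~~~~~~~~~~~~~~~~~~~::::::::::::::::::~~~~~~~~~~~~~~~~~~~~~~~~~~~~~~~~~~~~~~~~~~~~
~~~~~~~~~~~~~~~~~~~~~~~~~~~~~~~~~~~~~~::::::::::::::::::~~~~~~~~~~~~~~~~~~~~~~~~~~~~~~~~~~~~~~~~~~~~
~~~~~~~~~~~~~~~~~~~~~~~~~~~~~~~~~~~~~~::::::::::::::::::~~~~~~~~~~~~~~~~~~~~~~~~~~~~~~~~~~~~~~~~~~~~
~~~~~~~~~~~~~~~~~~~~~~~~~~~~~~~~~~~~~~::::::::::::::::::~~~~~~~~~~~~~~~~~~~~~~~~~~~~~~~~~~~~~~~~~~~~
~~~~~~~~~~~~~~~~~~~~~~~~~~~~~~~~~~~~~~:::.         .::::~~~~~~~~~~~~~~~~~~~~~~~~~~
[... 3697 characters left out ...]
+++++++++++++++++++++++++++++++++++=: .     .:--------:...
------:..       +*****************%*+++++++++++++++++++++++++++++++++++++++++=:.     ...---------...
-----:.         +********%%%%%%%%%%%+++++++++++++++++++++++++++++++++++++++++=.       . :---------:.
-----..         +********%%%%%%%%%%%+++++++++++++++++++++++++++++++++++++++++=. .       .:---------:
----.           +********%%%%%%%%%%%+++++++++++++++++++++++++++++++++++++++++=..         .:---------
----.       .   +********%%%%%%%%%%%+++++++++++++++++++++++++++++++++++++++++=.          ..---------
==-:...       . +*******************+++++++++++++++++++++++++++++++++++++++++=. .  .    ...:=======-
stack region diff 7.642222222222222
```

```bash
python3 - <<'E'
from h import *
b=vision.grab_frame("side");a=cv2.imread("pics/e_sd.png")
t=a[150:210,232:290];r=cv2.matchTemplate(b[140:220,222:300],t,cv2.TM_CCOEFF_NORMED);print("stack match",cv2.minMaxLoc(r)[1::2])
i0=cv2.imread("pics/scene0.png");c=vision.grab_frame("scene")
for n,(x,y,w,h) in dict(tape=(190,217,42,37),jar=(186,245,34,42),tin=(228,285,44,46),can=(317,302,42,60),driver=(266,176,66,46),wrench=(124,185,62,40),block=(332,220,58,48),red=(333,166,36,45),turq=(378,296,54,42)).items():
    r=cv2.matchTemplate(c[y-8:y+h+8,x-8:x+w+8],i0[y:y+h,x:x+w],cv2.TM_CCOEFF_NORMED);_,v,_,l=cv2.minMaxLoc(r);print(n,round(v,2),l[0]-8,l[1]-8)
from workcell import job_done
if 1: job_done()
E
```

```text
stack match (0.9094319343566895, (10, 10))
tape 1.0 0 0
jar 1.0 0 0
tin 0.93 0 0
can 1.0 0 0
driver 0.19 5 3
wrench 1.0 0 0
block 0.92 0 0
red 0.81 0 0
turq 1.0 0 0
the job is handed in; nothing more can be done
```

The job is handed in at about 27 s of the 72 s allowed. As far as my checks show, all three cups are nested home against the end plate and the gate is shut behind them.

**What was done**
- **Gate open:** I turned the knob anticlockwise to its open stop. It had started about 6° ajar.
- **Cup C tipped:** My first push rode up onto the cup's rounded shoulder and pressed down with about 20 N. I eased the cup back upright, then pushed lower with tilted fingers, and it fell into the channel.
- **Stack pushed home:** I pushed the cups along until they stopped hard, with the force rising to about 25 N.
- **Gate shut:** I turned the knob back to its shut stop, released it and raised the arm clear.

**Last checks**
- **Stack:** after the push, the three rims lay on the positions predicted for fully nested cups in both camera views. The stack had not moved after the gate was closed (match 0.91, zero shift).
- **Gate:** the bar was within about 1° of the shut position, and the turning moment showed it against the stop.
- **Other things on the bench:** the tape, jar, tin, can, wrench, sanding block and both look-alike cups show zero shift (red look-alike weakest, match 0.81).
- **One check that failed:** the screwdriver's picture match was poor (0.19), so its position is not confirmed. The arm or its shadow was probably over it in that picture. I never worked near it, and a wrist picture after the push still showed it lying beside the rack.

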